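Load a fragile lamp cover into the padded holding fixture

ROBOT

A 6-joint arm with a two-finger parallel gripper is mounted at the origin on the work surface. World frame = base frame: x ahead of the robot, y to its left, z up, the work surface at z = 0. Lengths are in m, angles in rad, forces in N, time in s.
With the tool pointing down it reaches from about 0.25 to 0.725 m from the base axis. Payload 4 kg.
Tool frame: the origin (TCP) lies midway between the tips of the shut fingers; the grasp point (between the pads) lies 19 mm behind it (bot.grip_depth is the distance from the TCP to the grasp point, in m); z points along the fingers, y is the line along which they close (so a half turn about z gives the same grasp; the last joint's range is limited). The gripper opens to 85 mm and grips with 20 to 120 N. Pads are 22 mm wide; open, the fingers measure 114 mm over their backs; the gripper's body (76 mm by 85 mm) begins 54 mm behind the grasp point. The pads swing forward as they close: fully open they stand 13 mm farther back than shut.
Start: joints at [1.265, 0.241, 0.005, 1.335, 0, 1.571], TCP at [0.151, 0.477, 0.231] pointing down, gripper open.
Joint ranges: [-2.72, 2.72], [-1.05, 1.87], [-1.09, 1.28], [-1.99, 2.15], [-1.42, 1.44], [-3.14, 3.14]. Speed limits (rad/s): [2.79, 2.79, 3.14, 3.14, 3.14, 3.14].

INTERFACE

Orientations are given as a unit quaternion [x, y, z, w].
In Python, from workcell import bot gives the robot as it stands.
- The arm moves only by the shell command python3 -m creep 'ROWS'. ROWS is JSON, one flat list of numbers, 5 for each row, row after row: the shift along the world's x, y, z in m, then the turn about the world's z in rad, then the finger opening in m, from 0 to 0.0854. In form: [x, y, z, twist, claw, x, y, z, twist, claw, ...]. A call has 1 to 10 rows; each row is the pose to reach, as a shift and turn from the pose commanded when the call began; what a row does not reach only later rows make up. A row lasts 1/12 s, in which the tool goes at most 41.7 mm and 7.16 degrees, less where a joint would pass 70% of its speed; a pose out of reach is approached as far as the arm can. A call with a gripper value outside its range is refused whole. The fingers move at their own pace and stop on an object; the grip force is fixed at half the most. Time passes only in rows, so rows that repeat a pose let the fingers close. It gives the time, the measured TCP pose, the force, the opening and the grip force at its end, in the units of the state.
- bot.get_obs(): the state, without advancing time (a new reading comes with each control period).
- bot.camera(name): name is "side" or "top"; returns a dict with "pixels" (420x560x3 uint8, red, green, blue), "camera_matrix" (3x3 intrinsics, pixels), "dist_coeffs" ([k1, k2, p1, p2, k3] as OpenCV has them; the pictures are not rectified), "extrinsics" (4x4, takes a point from world to camera coordinates). Camera axes: x right, y down, z forward; pixel columns grow to the right and rows downward; lengths in m; the calibration is good to about 2 mm. A picture is of the moment at which its call begins. There is no depth.
- bot.job_done(): hands the job in; it is judged then, once.
Trained networks look in the newest picture that a camera, given by its name, has taken for a name from the list of things; names that differ only in an ending like _2 or _b are one class to them, and where a whole thing is asked for, a point or a joint stands for the part that bears it (a point fixed in the world has none). Each returns a list of dicts, best first, with "score" (0 to 1); they miss things now and then, are a little off and sometimes report something else, mostly with a low value. They report only what shows in the picture. A call takes as long as a camera call. They do not tell look-alikes from the thing itself.
- bot.look_for(camera, thing): "centre" ([column, row] as shares, 0 to 1, of the picture: columns of its width, rows of its height, amid what is visible of it).
- bot.place_of(camera, thing): "centre" ([column, row] as shares, 0 to 1, of the picture: columns of its width, rows of its height: a listed point, or the origin of a listed thing).
The state is a dict: "clock": time; "joint_pos": joint angles; "joint_vel": joint speeds; "tau": joint torques, N m; "eef_pos": TCP position; "tool_rot": TCP orientation; "ft_force": force on the tool from outside, world axes, zero at the start; "ft_torque": the same for the moment, N m; "grip_width": finger opening in m; "grasp_force": force on a finger pad.
Only numpy, scipy, OpenCV 4.12 (cv2) and the standard library are available. Lean on these libraries where they do the work, as an engineer would, in place of code of your own. Each camera call takes 0.05 s, during which the arm holds its last target. There are 200 camera calls.

TASK

Take the thin white lamp cover out of the sloped yellow bin and lay it open side down, lengthwise along the middle of the fixture's green bed, between the two black pads; let go of it, then slide the jaw by its red handle until the cover is held lightly against the sprung pad, with that pad pushed in about 7 mm (half its travel or so, not to its end). The cover cracks easily: pinch it with no more than 50 N, set it down without dropping it or knocking it, never press it against the fixture with more than 40 N, and leave the heat sink and the other things on the bench where they are.

Things in the scene. Friction and masses are not known exactly. Their poses are not given: they have to be found in the camera images.
- cover: Fragile white opal lamp cover, an upside-down trough 130 long (its x) x 44 wide (y) x 34 mm high, flat straight sides, about 150 g. Origin: middle of its underside (open side); z points out of its closed top. Starts in one of the bin's compartments on the sloped floor, its length running down the slope. Either end may point either way in the fixture.
- heatsink: Dark grey finned heat sink, 120 x 46 x 30 mm, lying in the other compartment. Origin: middle of its underside. A bystander.
- bin: Fixed yellow bin. Tray 200 (x) x 255 (y) mm, walls 5 mm, standing 40 mm above its floor; a divider makes two compartments 120 mm wide (y), 190 mm long inside, centred at y = +-62.5 mm. Tray tipped by 0.24 rad, low end at -x: floor normal (-0.238, 0, 0.971) in the bin's frame. Origin: on the bench under its middle, where the inner floor is 41 mm above the bench.
- fixture: Fixed holding fixture: wooden board 100 (x) x 330 (y) x 24 mm with a green bed 64 mm wide along y, top 30 mm above the bench. Origin: on the bench, on the bed's centre line; the board spans y = -175 to +155 mm. The jaw slides along y. The resting sprung pad's face is at y = +90 mm; the post behind it, at y = 130 to 150 mm, is 40 mm tall above the bed.
- jaw: Sliding jaw of the fixture: slides 85 mm along the fixture's +y against about 8 N of friction and stays where it is left. Origin: at the bed's top, in the middle of its black rubber face that looks to +y (to the pad); face 44 mm wide, 35 mm high. Axes as the fixture's. At the start the faces are 165 to 190 mm apart.
- jaw_handle (a point): Centre of the top of the jaw's red handle: an upright block 30 mm (fixture x) by 20 mm (fixture y), 70 mm tall above the bed, its upper 55 mm free all round; it stands 48 mm behind the jaw's face.
- pad (a joint): Sprung black rubber pad (44 mm wide, 35 mm high) at the fixture's +y end: how far it is pushed in, m; 0 at rest, 0.016 at its end stop, spring 0.4 N per mm.
- carton: Closed cardboard box 110 x 90 x 70 mm, a bystander. Origin: middle of its underside.
- bottle: White plastic bottle with a red cap, 56 mm in diameter, 140 mm tall, a bystander. Origin: middle of its underside.
- rivet_gun: Red and black rivet gun standing on its round foot (90 mm in diameter), about 235 mm tall, a bystander. Origin: middle of its underside.
Not all that is in view belongs to the job. Leave any blue or pink look-alike of the cover alone.

How it is judged:
By the outcome, as a careful person would: the job done as asked, in the order asked, and still so for the second after the job is handed in, with the robot touching nothing.
It also fails if it takes over 58 s, if anything falls off the work surface, if the arm or the gripper's body presses on something with over 40 N, if the wrist force passes 120 N, or if a joint passes its speed limit or range.

## Working session

There is one attempt and no reset: what is moved stays moved. The work goes in short steps, Python scripts to look and compute and a shell command to move; the robot and the scene stay as the last step left them, time stands still between calls to the robot, and variables do not carry over. Pictures are saved under pics/ and viewed, at most 10 in all, crops included, and the job is handed in when it is done.

```bash
mkdir -p pics; cat > h.py <<'E'
import numpy as np, cv2
from workcell import bot
from scipy.optimize import least_squares
def cam(n,save=None):
    c=bot.camera(n)
    if save: cv2.imwrite('pics/'+save,c['pixels'][:,:,::-1])
    return c
def proj(c,P):
    E=np.array(c['extrinsics']);r,_=cv2.Rodrigues(E[:3,:3])
    return cv2.projectPoints(np.array(P,float).reshape(-1,1,3),r,E[:3,3],np.array(c['camera_matrix']),np.array(c['dist_coeffs']))[0].reshape(-1,2)
def tri(cs,px):
    f=lambda p:np.concatenate([proj(c,p)[0]-q for c,q in zip(cs,px)])
    s=least_squares(f,[0.4,0,0.05]);return s.x,np.abs(s.fun).max()
def atz(c,q,z):
    return least_squares(lambda p:proj(c,[p[0],p[1],z])[0]-q,[0.4,0]).x
E
python3 - <<'E'
from h import *
cs={n:cam(n,n+'0.png') for n in('side','top')}
S=np.array([560,420])
for t in['cover','heatsink','bin','fixture','jaw','jaw_handle','pad','carton','bottle','rivet_gun']:
    for n in cs:
        print(t,n,[(np.round(np.array(d['centre'])*S,1).tolist(),round(d['score'],2)) for d in bot.place_of(n,t)][:4])
for n in cs: print(n,np.round(-np.array(cs[n]['extrinsics'])[:3,:3].T@np.array(cs[n]['extrinsics'])[:3,3],3))
print(bot.get_obs()['eef_pos'],bot.get_obs()['tool_rot'],bot.grip_depth)
E
```

```text
cover side [([235.9, 210.2], 0.9), ([185.9, 155.8], 0.73), ([261.2, 293.0], 0.59), ([313.1, 196.2], 0.58)]
cover top [([337.0, 275.0], 0.96), ([263.8, 158.2], 0.95), ([241.8, 239.5], 0.83), ([130.5, 231.7], 0.68)]
heatsink side [([260.1, 225.9], 0.6)]
heatsink top [([438.0, 237.9], 0.74), ([276.8, 233.0], 0.61)]
bin side [([247.4, 223.1], 0.98)]
bin top [([258.0, 235.5], 0.71)]
fixture side [([342.0, 323.7], 0.59), ([259.5, 227.5], 0.58), ([232.8, 208.7], 0.16)]
fixture top [([406.2, 239.3], 0.95)]
jaw side [([367.2, 339.4], 0.68)]
jaw top [([440.2, 239.7], 0.53)]
jaw_handle side [([381.7, 343.0], 0.97)]
jaw_handle top [([460.1, 233.7], 0.66)]Traceback (most recent call last):
  File "<stdin>", line 6, in <module>
ValueError: it knows: bin, bottle, carton, cover, fixture, heatsink, jaw, jaw_handle, rivet_gun
```

View pics/side0.png

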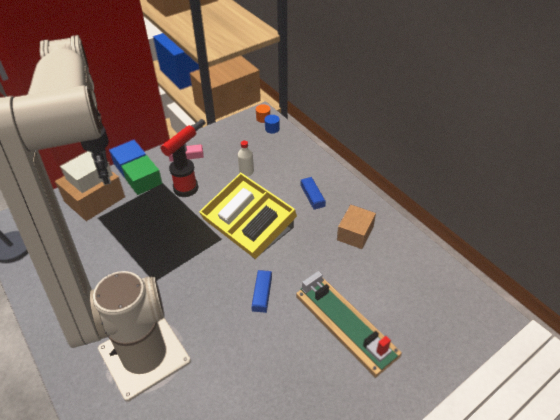

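View pics/top0.png

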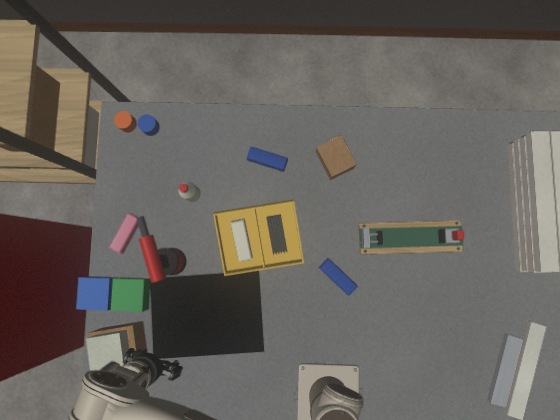

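The side view shows the white cover in the bin at (236,205) and the heat sink at (260,222). The top view has the cover at (241,240), with the fixture running from (362,237) to (462,237), its jaw and red handle at the right. Next I zoom in and triangulate.

```bash
python3 - <<'E'
from h import *
S=cam('side');T=cam('top')
def out(n,ps,pt):
    p,e=tri([S,T],[ps,pt]);print(n,np.round(p,4),round(e,1))
out('cover',[235.9,210.2],[241.8,239.5]);out('bin',[247.4,223.1],[258,235.5]);out('fix',[342,323.7],[406.2,239.3])
out('jaw',[367.2,339.4],[440.2,239.7]);out('handle',[381.7,343],[460.1,233.7])
print(bot.get_obs()['eef_pos'],bot.get_obs()['tool_rot'],bot.grip_depth)
for c in(S,T):print(np.round(np.array(c['extrinsics']),3).tolist())
i=T['pixels'][:,:,::-1];a=cv2.resize(i[190:285,205:310],None,fx=5,fy=5,interpolation=2);b=cv2.resize(i[210:265,350:472],None,fx=6,fy=6,interpolation=2)
cv2.imwrite('pics/t_bin.png',a);cv2.imwrite('pics/t_fix.png',b)
i=S['pixels'][:,:,::-1]
cv2.imwrite('pics/s_bin.png',cv2.resize(i[165:265,190:305],None,fx=5,fy=5,interpolation=2));cv2.imwrite('pics/s_fix.png',cv2.resize(i[265:380,290:405],None,fx=5,fy=5,interpolation=2))
E
```

```text
cover [0.4857 0.2933 0.0255] 0.2
bin [ 0.5003  0.2443 -0.0057] 0.7
fix [ 0.5039 -0.2458 -0.0025] 0.2
jaw [ 0.5048 -0.343   0.0463] 0.7
handle [ 0.5165 -0.3887  0.0836] 1.5
[0.15052687 0.47679388 0.23132035] [1.52295209e-01 9.88335049e-01 1.96072501e-06 1.69210997e-05] 0.0187
[[0.812, -0.584, -0.008, -0.385], [-0.429, -0.586, -0.687, 0.4], [0.397, 0.561, -0.726, 1.452], [0.0, 0.0, 0.0, 1.0]]
[[0.029, -0.999, -0.022, 0.143], [-0.994, -0.027, -0.11, 0.602], [0.109, 0.025, -0.994, 1.468], [0.0, 0.0, 0.0, 1.0]]
```

View pics/t_bin.png

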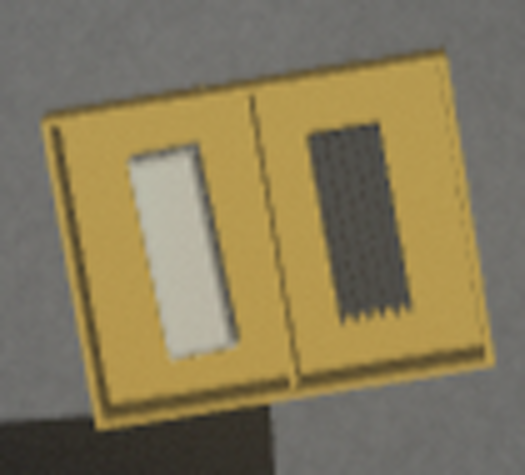

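View pics/t_fix.png

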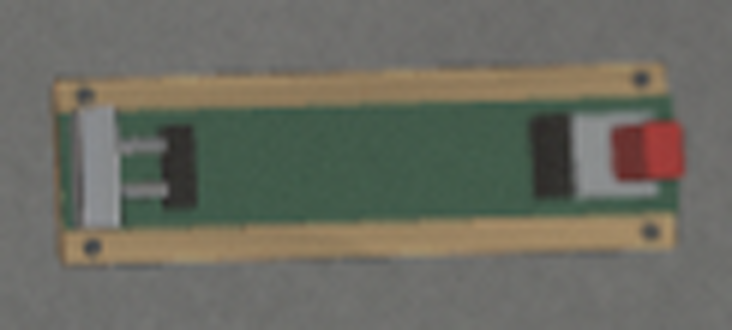

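View pics/s_bin.png

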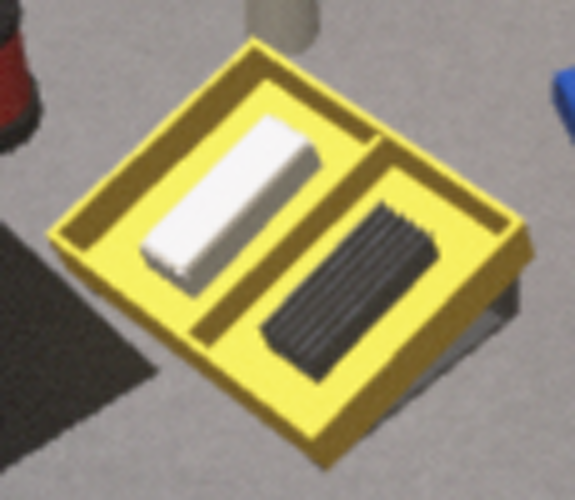

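View pics/s_fix.png

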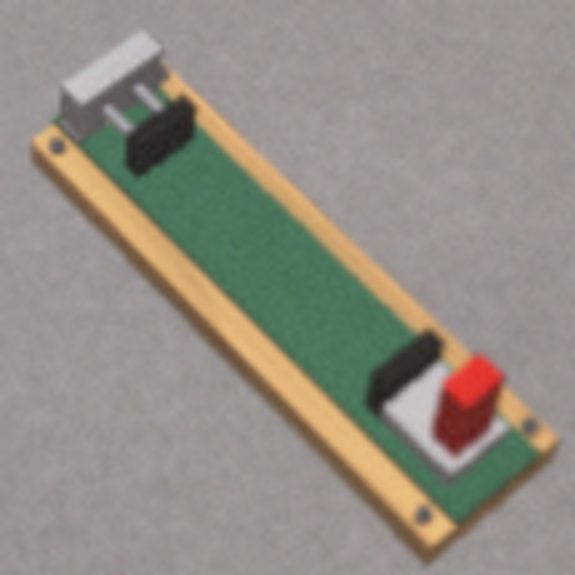

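The cover's top face in the top crop spans (130,157)–(238,345), and its low end faces the robot. In the fixture crop the pad face is at x≈195, the jaw face at x≈533 and the handle top at (664,150). I'll fit the known geometry to these corners in both views.

```bash
cat > fit.py <<'E'
from h import *
def px(l,s,o): return (np.array(l,float)+.5)/s-.5+np.array(o)
S=cam('side');T=cam('top')
def yawm(a): return np.array([[np.cos(a),-np.sin(a),0],[np.sin(a),np.cos(a),0],[0,0,1]])
def W(q,P): return np.array(P)@yawm(q[2]).T+[q[0],q[1],q[3] if len(q)>3 else 0]
R=np.array([[.971,0,-.238],[0,1,0],[.238,0,.971]])
def fit(name,mk,obs,x0):
    f=lambda q:np.concatenate([(proj(c,mk(q,P))-o).ravel() for c,P,o in obs])
    s=least_squares(f,x0,loss='soft_l1');print(name,np.round(s.x,4),'rms px',round(np.sqrt(np.mean(f(s.x)**2)),2),'max',round(abs(f(s.x)).max(),1));return s.x
tray=lambda P:np.array(P)@R.T+[0,0,.041]
c=lambda a,b,z:[[a,b,z],[a,-b,z],[-a,-b,z],[-a,b,z]]   # far-left, far-right, near-right, near-left
bt=px([[42,118],[447,52],[494,365],[100,430]],5,[205,190]); bs=px([[252,38],[525,222],[318,437],[50,235]],5,[190,165])
rim=tray(c(.1,.1275,.04))
for z in(0,1): bq=fit('bin'+'z'*z,W,[(T,rim,bt),(S,rim,bs)],[.5,.244,.15]+[0]*z)
if True: bq=bq[:3]
ct=px([[130,157],[197,142],[238,345],[172,360]],5,[205,190]); cs=px([[268,113],[312,143],[188,278],[143,245]],5,[190,165])
top=np.array(c(.065,.022,.034))
for z in (0,1):
    mk=lambda q,P:W(bq,tray(W(q[:3],P)+[0,0,q[3] if len(q)>3 else 0]))
    cq=fit('cover in tray',mk,[(T,top,ct),(S,top,cs)],[0,.06,0]+[0]*z)
    m=mk(cq,[[0,0,0],[0,0,.034],[.065,0,0],[-.065,0,0]]);print('cover origin,top,hi end,lo end',np.round(m,4).tolist())
fo=[(T,[[.05,.155,.024],[.05,-.175,.024],[-.05,-.175,.024],[-.05,.155,.024]],px([[55,80],[663,63],[677,245],[63,265]],6,[350,210])),
(S,[[-.05,.155,.024],[-.05,-.175,.024],[.05,-.175,.024]],px([[35,140],[430,545],[555,440]],5,[290,265]))]
for z in(0,1): fq=fit('fixture',W,fo,[.5,-.245,0]+[0]*z)
fq=fit('fixture',W,fo,[.5,-.245,0])
Fi=lambda p:(np.array(p)-[fq[0],fq[1],0])@yawm(fq[2])
for n,t,s in[('handle',[664,150],[475,380]),('pad top face edge mid',[195,167],None),('jaw top face edge mid',[533,156],None)]:
    a=px(t,6,[350,210])
    if s: p,e=tri([T,S],[a,px(s,5,[290,265])]);print(n,p.round(4),round(e,2),Fi(p).round(4))
    else: q=atz(T,a,.065);p=np.array([*q,.065]);print(n,p.round(4),Fi(p).round(4))
E
python3 fit.py
```

```text
bin [0.4993 0.2337 0.1923] rms px 0.67 max 1.4
binz [ 0.5005  0.2358  0.1913 -0.0068] rms px 0.38 max 0.7
cover in tray [-0.0006  0.0532  0.0422] rms px 0.91 max 1.7
cover origin,top,hi end,lo end [[0.4898, 0.2879, 0.0409], [0.4818, 0.2864, 0.0739], [0.5512, 0.3026, 0.0563], [0.4284, 0.2733, 0.0254]]
cover in tray [-0.0008  0.0562  0.0357 -0.0108] rms px 0.41 max 0.8
cover origin,top,hi end,lo end [[0.4916, 0.2913, 0.0303], [0.4836, 0.2897, 0.0633], [0.553, 0.3055, 0.0458], [0.4301, 0.277, 0.0148]]
fixture [ 0.5091 -0.2441  0.0518] rms px 0.78 max 1.4
fixture [ 0.5105 -0.2441  0.053  -0.0075] rms px 0.41 max 1.0
fixture [ 0.5091 -0.2441  0.0518] rms px 0.78 max 1.4
handle [ 0.5186 -0.3894  0.0928] 0.23 [ 0.002  -0.1456  0.0928]
pad top face edge mid [ 0.504  -0.1534  0.065 ] [-0.0005  0.0909  0.065 ]
jaw top face edge mid [ 0.5145 -0.3302  0.065 ] [ 0.0009 -0.0863  0.065 ]
```

```bash
python3 -m creep '[0.3345,-0.188,-0.06,0.54,0.066,0.3345,-0.188,-0.06,0.54,0.066,0.3345,-0.188,-0.06,0.54,0.066,0.3345,-0.188,-0.06,0.54,0.066,0.3345,-0.188,-0.06,0.54,0.066,0.3345,-0.188,-0.06,0.54,0.066,0.3345,-0.188,-0.06,0.54,0.066,0.3345,-0.188,-0.06,0.54,0.066,0.3345,-0.188,-0.06,0.54,0.066,0.3345,-0.188,-0.06,0.54,0.066]'; python3 -m creep '[0,0,0,0,0.066,0,0,0,0,0.066]'
```

```text
clock: 1.73
eef_pos: [0.4874, 0.2869, 0.1708]
tool_rot: [-0.116, 0.993, -0.0, 0.0]
ft_force: [0.2, 1.3, 1.2]
grip_width: 0.0664
grasp_force: 0.0
clock: 1.9
eef_pos: [0.4861, 0.2874, 0.1704]
tool_rot: [-0.115, 0.993, -0.0, -0.001]
ft_force: [-0.3, -0.2, -0.3]
grip_width: 0.0661
grasp_force: 0.0
```

```bash
python3 -m creep '[-0.001,0.001,-0.075,0,0.066,-0.001,0.001,-0.075,0,0.066,-0.001,0.001,-0.075,0,0.066,-0.001,0.001,-0.075,0,0.066]'; python3 - <<'E'
from h import *
S=cam('side');T=cam('top');o=bot.get_obs();print(o['eef_pos'],proj(S,o['eef_pos']),proj(T,o['eef_pos']))
i=S['pixels'][:,:,::-1][140:250,185:295].copy();j=T['pixels'][:,:,::-1][190:285,205:310]
cv2.imwrite('pics/app.png',np.hstack([cv2.resize(i,(500,500),interpolation=2),cv2.resize(j,(300,500),interpolation=2)[:, :300]]))
E
```

```text
clock: 2.23
eef_pos: [0.4815, 0.2897, 0.0951]
tool_rot: [-0.118, 0.993, -0.001, -0.002]
ft_force: [-0.4, 0.3, 1.0]
grip_width: 0.0663
grasp_force: 0.0
[0.4845383  0.2911479  0.09842594] [[234.55493938 195.60901327]] [[239.72905032 239.22068227]]
```

View pics/app.png

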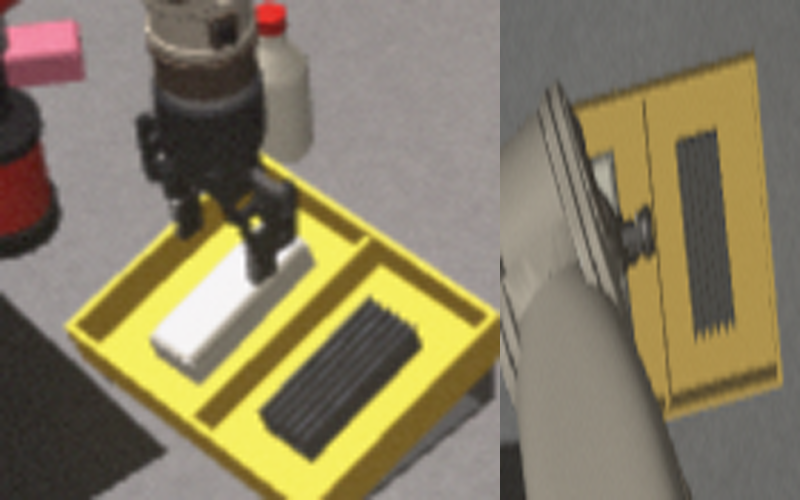

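```bash
cat >> fit.py <<'E'
print('--- side offset free')
def res(v):
    q,cv,fx,d=v[:3],v[3:6],v[6:9],v[9:11]
    m=W(q,tray(W(cv,top)))
    r=[proj(T,W(q,rim))-bt,proj(S,W(q,rim))+d-bs,proj(T,m)-ct,proj(S,m)+d-cs,proj(T,W(fx,fo[0][1]))-fo[0][2],proj(S,W(fx,fo[1][1]))+d-fo[1][2]]
    return np.concatenate([a.ravel() for a in r])
s=least_squares(res,[.5,.235,.19,0,.055,.04,.509,-.244,.05,0,0],x_scale=[.01]*9+[1,1],loss='soft_l1')
v=s.x;print(v.round(4),np.sqrt(np.mean(res(v)**2)),abs(res(v)).max())
m=W(v[:3],tray(W(v[3:6],[[0,0,0],[0,0,.02],[.065,0,0],[-.065,0,0]])));print(m.round(4))
fq=v[6:9]
for n,t,z in[('pad',[195,167],.065),('jaw',[533,156],.065),('handle',[664,150],.1)]:
    q=atz(T,px(t,6,[350,210]),z);print(n,q.round(4),Fi([*q,z]).round(4))
E
sed -i 's/^S=cam.*$/S=cam("side");T=cam("top")/' fit.py; python3 fit.py | sed -n '/---/,$p'
```

```text
--- side offset free
[ 5.0030e-01  2.3590e-01  1.9090e-01  8.0000e-04  5.4700e-02  3.6700e-02
  5.1000e-01 -2.4230e-01  5.2700e-02  3.1350e-01  1.6795e+00] 0.429418691017886 1.1011588896483886
[[0.4906 0.2897 0.0412]
 [0.486  0.2888 0.0606]
 [0.5521 0.304  0.0566]
 [0.4292 0.2754 0.0257]]
pad [ 0.504  -0.1534] [-0.0014  0.0891  0.065 ]
jaw [ 0.5145 -0.3302] [-0.0001 -0.088   0.065 ]
handle [ 0.5175 -0.3863] [-1.000e-04 -1.442e-01  1.000e-01]
```

```bash
python3 -m creep '[0.002,-0.001,-0.02,0,0.066,0.002,-0.001,-0.035,0,0.066,0.002,-0.001,-0.045,0,0.066,0.002,-0.001,-0.052,0,0.066,0.002,-0.001,-0.052,0,0.066]'; python3 -m creep '[0,0,0,0,0.055,0,0,0,0,0.050,0,0,0,0,0.048,0,0,0,0,0.048]';python3 -m creep '[0,0,0,0,0.046,0,0,0,0,0.046]'; python3 -m creep '[0,0,0,0,0.045,0,0,0,0,0.045]'
```

```text
clock: 2.85
eef_pos: [0.4856, 0.2887, 0.0438]
tool_rot: [-0.117, 0.993, -0.0, -0.001]
ft_force: [-0.2, -0.1, -0.2]
grip_width: 0.066
grasp_force: 0.0
clock: 3.18
eef_pos: [0.4866, 0.2891, 0.0451]
tool_rot: [-0.117, 0.993, 0.0, 0.001]
ft_force: [0.1, -0.5, -0.7]
grip_width: 0.0482
grasp_force: 0.0
clock: 3.35
eef_pos: [0.4862, 0.289, 0.0447]
tool_rot: [-0.117, 0.993, 0.0, 0.0]
ft_force: [-1.1, 0.5, 0.7]
grip_width: 0.0464
grasp_force: 0.0
clock: 3.52
eef_pos: [0.486, 0.2888, 0.0444]
tool_rot: [-0.117, 0.993, 0.0, 0.0]
ft_force: [0.1, -0.5, 0.2]
grip_width: 0.0447
grasp_force: 0.0
```

```bash
python3 -m creep '[0,0,0,0,0.044,0,0,0,0,0.044]'; python3 -m creep '[0,0,0,0,0.0435,0,0,0,0,0.0435]'
```

```text
clock: 3.68
eef_pos: [0.486, 0.2888, 0.0444]
tool_rot: [-0.117, 0.993, 0.0, 0.0]
ft_force: [-0.2, -0.1, 1.6]
grip_width: 0.0439
grasp_force: 6.0
clock: 3.85
eef_pos: [0.486, 0.2888, 0.0445]
tool_rot: [-0.117, 0.993, 0.0, 0.0]
ft_force: [-1.7, 0.3, 2.4]
grip_width: 0.0442
grasp_force: 17.7
```

```bash
python3 -m creep '[0,0,0,0,0.043,0,0,0,0,0.043]'
```

```text
clock: 4.02
eef_pos: [0.486, 0.2888, 0.0446]
tool_rot: [-0.117, 0.993, 0.0, 0.0]
ft_force: [-0.5, -0.2, 4.1]
grip_width: 0.0436
grasp_force: 31.4
```

```bash
python3 -m creep '[0,0,0.005,0,0.043,0,0,0.012,0,0.043,0,0,0.025,0,0.043,0,0,0.045,0,0.043,0,0,0.07,0,0.043,0,0,0.1,0,0.043,0,0,0.12,0,0.043,0,0,0.13,0,0.043,0,0,0.135,0,0.043,0,0,0.135,0,0.043]'; python3 - <<'E'
from h import *
S=cam('side');o=bot.get_obs();print(o['eef_pos'],o['grasp_force'],o['ft_force'],o['ft_torque'],o['joint_pos'])
i=S['pixels'][:,:,::-1][110:250,165:305];cv2.imwrite('pics/lift.png',cv2.resize(i,(560,560),interpolation=2))
E
```

```text
clock: 4.85
eef_pos: [0.4864, 0.289, 0.18]
tool_rot: [-0.117, 0.993, 0.0, 0.001]
ft_force: [0.2, -0.1, -0.3]
grip_width: 0.0434
grasp_force: 31.4
[0.48577808 0.28861451 0.17872094] 31.349819898605347 [-0.51367006 -0.01675698 -1.76194936] [ 0.0493251  -0.00176635  0.01250621] [ 5.36100912e-01  3.96025011e-01  8.49126041e-02  1.26043511e+00
 -1.86387207e-05  3.01901882e-01]
```

View pics/lift.png

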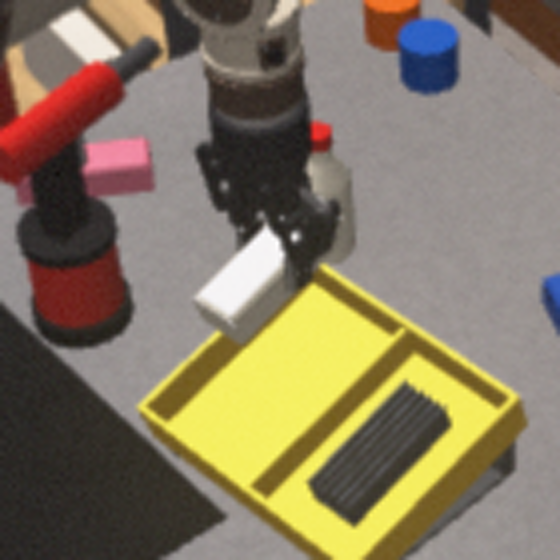

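The cover is gripped and clear of the bin, still tilted with its low end toward the robot. I'll carry it to the fixture next.

```bash
python3 -m creep '[0,-0.01,0,-0.05,0.043,0.001,-0.03,0,-0.15,0.043,0.003,-0.06,0,-0.27,0.043,0.004,-0.09,0,-0.38,0.043,0.006,-0.12,0,-0.48,0.043,0.007,-0.15,0,-0.58,0.043,0.008,-0.18,0,-0.68,0.043,0.009,-0.21,0,-0.78,0.043,0.01,-0.24,0,-0.88,0.043,0.012,-0.27,0,-0.98,0.043]'; python3 -m creep '[0.001,-0.03,0,-0.1,0.043,0.003,-0.06,0,-0.2,0.043,0.004,-0.09,0,-0.3,0.043,0.006,-0.12,0,-0.4,0.043,0.007,-0.15,0,-0.5,0.043,0.009,-0.18,0,-0.6,0.043,0.01,-0.21,0,-0.68,0.043,0.011,-0.235,0,-0.75,0.043,0.0113,-0.2471,0,-0.7705,0.043,0.0113,-0.2471,0,-0.7705,0.043]'; python3 -m creep '[0,0,-0.03,0,0.043,0,0,-0.06,0,0.043,0,0,-0.08,0,0.043,0,0,-0.09,0,0.043,0,0,-0.09,0,0.043]'
python3 - <<'E'
from h import *
S=cam('side');T=cam('top');o=bot.get_obs();print(o['eef_pos'],o['tool_rot'],o['grasp_force'],o['ft_force'])
i=S['pixels'][:,:,::-1][240:380,280:420];j=T['pixels'][:,:,::-1][200:280,350:480]
a=cv2.resize(i,(450,450),interpolation=2);b=cv2.resize(j,(350,215),interpolation=2)
c=np.zeros((450,800,3),np.uint8);c[:,:450]=a;c[:215,450:]=b;cv2.imwrite('pics/over.png',c)
E
```

```text
clock: 5.73
eef_pos: [0.4964, 0.0173, 0.1772]
tool_rot: [0.367, 0.93, -0.001, -0.002]
ft_force: [1.1, -0.1, -1.3]
grip_width: 0.0434
grasp_force: 31.4
clock: 6.57
eef_pos: [0.5082, -0.2304, 0.1771]
tool_rot: [0.689, 0.725, -0.001, -0.001]
ft_force: [0.5, 0.4, 0.1]
grip_width: 0.0436
grasp_force: 31.4
clock: 6.98
eef_pos: [0.5068, -0.226, 0.0858]
tool_rot: [0.687, 0.727, -0.001, -0.004]
ft_force: [-0.9, -0.1, -0.7]
grip_width: 0.0436
grasp_force: 31.4
[ 0.50951449 -0.22755061  0.08944006] [ 6.87059209e-01  7.26601374e-01  1.17244282e-05 -2.92353394e-04] 31.45090341567993 [-0.48778927  0.36088125 -0.38979742]
```

View pics/over.png

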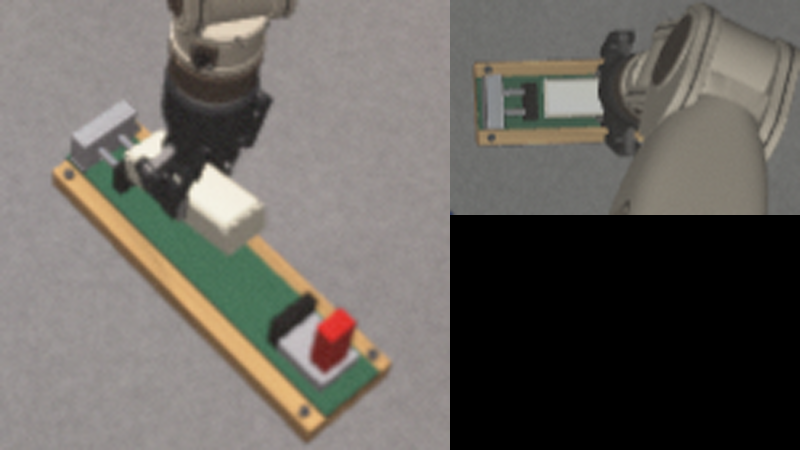

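```bash
python3 - <<'E'
from h import *
T=cam('top');g=cv2.cvtColor(T['pixels'],cv2.COLOR_RGB2GRAY)
print(g[232:238,368:410].mean(0).round().astype(int))
c,s=np.cos(.0527),np.sin(.0527)
F=lambda y,z:[.51-s*y,-.2423+c*y,z]
for n,y,z in[('pad top',.09,.065),('end top exp',.080,.1035),('end bot exp',.0717,.070)]:print(n,proj(T,F(y,z)))
E
```

```text
[136 126  95  96  96  93  92  92  85  64  49  51  51  51  65  81  83 140
 171 184 184 184 184 184 184 184 184 184 184 184 184 184 184 184 184 184
 179 118  54  50  51  54]
pad top [[381.78434156 236.99757897]]
end top exp [[387.42236626 236.368614  ]]
end bot exp [[387.92753752 236.78048862]]
```

```bash
python3 -m creep '[0.0002,-0.004,-0.008,0,0.043,0.0004,-0.008,-0.018,0,0.043,0.0004,-0.008,-0.027,0,0.043,0.0004,-0.008,-0.033,0,0.043,0.0004,-0.008,-0.036,0,0.043,0.0004,-0.008,-0.036,0,0.043]'; python3 -m creep '[0,0,-0.001,0,0.043,0,0,-0.002,0,0.043]';python3 -m creep '[0,0,-0.001,0,0.043,0,0,-0.002,0,0.043]'
```

```text
clock: 7.63
eef_pos: [0.5087, -0.2359, 0.0519]
tool_rot: [0.688, 0.726, -0.0, -0.001]
ft_force: [-1.2, 0.1, -0.9]
grip_width: 0.0437
grasp_force: 31.4
clock: 7.8
eef_pos: [0.5101, -0.2364, 0.0515]
tool_rot: [0.688, 0.726, 0.0, 0.0]
ft_force: [-0.1, 0.8, -0.4]
grip_width: 0.0437
grasp_force: 31.4
clock: 7.97
eef_pos: [0.51, -0.2364, 0.0496]
tool_rot: [0.688, 0.726, 0.0, 0.0]
ft_force: [-0.5, 0.0, -0.8]
grip_width: 0.0435
grasp_force: 31.4
```

```bash
python3 -m creep '[0,0,-0.001,0,0.043,0,0,-0.0015,0,0.043]'
```

```text
clock: 8.13
eef_pos: [0.5102, -0.2366, 0.0485]
tool_rot: [0.688, 0.726, 0.0, 0.001]
ft_force: [-1.2, -0.4, 4.9]
grip_width: 0.0434
grasp_force: 31.4
```

```bash
python3 -m creep '[0,0,-0.0005,0,0.043,0,0,-0.001,0,0.043]'
```

```text
clock: 8.3
eef_pos: [0.5104, -0.237, 0.0478]
tool_rot: [0.688, 0.726, 0.0, 0.001]
ft_force: [0.5, -1.0, 5.3]
grip_width: 0.0436
grasp_force: 30.3
```

```bash
python3 -m creep '[0,0,-0.0007,0,0.043,0,0,-0.0014,0,0.043,0,0,-0.002,0,0.043]'; python3 -m creep '[0,0,-0.0007,0,0.043,0,0,-0.0014,0,0.043,0,0,-0.002,0,0.043]'
```

```text
clock: 8.55
eef_pos: [0.5106, -0.2377, 0.0461]
tool_rot: [0.688, 0.726, -0.0, 0.002]
ft_force: [-2.0, -4.2, 6.7]
grip_width: 0.0437
grasp_force: 30.4
clock: 8.8
eef_pos: [0.5109, -0.2382, 0.0443]
tool_rot: [0.688, 0.726, -0.0, 0.002]
ft_force: [-1.5, -3.4, 7.4]
grip_width: 0.0436
grasp_force: 30.4
```

```bash
python3 -m creep '[0,0,-0.0007,0,0.043,0,0,-0.0014,0,0.043,0,0,-0.002,0,0.043]'; python3 -m creep '[0,0,-0.0007,0,0.043,0,0,-0.0014,0,0.043,0,0,-0.002,0,0.043]'
```

```text
clock: 9.05
eef_pos: [0.5112, -0.2383, 0.0424]
tool_rot: [0.688, 0.726, -0.0, 0.003]
ft_force: [-0.3, -4.1, 6.3]
grip_width: 0.0436
grasp_force: 30.5
clock: 9.3
eef_pos: [0.5113, -0.2383, 0.0404]
tool_rot: [0.688, 0.726, -0.0, 0.003]
ft_force: [-0.6, -5.1, 7.1]
grip_width: 0.0437
grasp_force: 30.5
```

```bash
python3 -m creep '[0,0,-0.0007,0,0.043,0,0,-0.0014,0,0.043,0,0,-0.002,0,0.043]'; python3 -m creep '[0,0,-0.0007,0,0.043,0,0,-0.0014,0,0.043]'
```

```text
clock: 9.55
eef_pos: [0.5114, -0.2382, 0.0384]
tool_rot: [0.688, 0.726, 0.0, 0.003]
ft_force: [0.6, -3.3, 6.0]
grip_width: 0.0439
grasp_force: 30.5
clock: 9.72
eef_pos: [0.5114, -0.2381, 0.037]
tool_rot: [0.688, 0.726, 0.0, 0.003]
ft_force: [-0.1, -3.3, 5.1]
grip_width: 0.0433
grasp_force: 30.5
```

```bash
python3 -m creep '[0,0,-0.0005,0,0.043,0,0,-0.001,0,0.043]'
```

```text
clock: 9.88
eef_pos: [0.5114, -0.2381, 0.0359]
tool_rot: [0.688, 0.726, 0.0, 0.003]
ft_force: [-0.3, -4.4, 5.4]
grip_width: 0.0438
grasp_force: 30.6
```

```bash
python3 -m creep '[0,0,-0.0005,0,0.043,0,0,-0.001,0,0.043]'
```

```text
clock: 10.05
eef_pos: [0.5114, -0.238, 0.0349]
tool_rot: [0.688, 0.726, 0.0, 0.002]
ft_force: [-0.5, -3.3, 5.4]
grip_width: 0.0435
grasp_force: 30.6
```

```bash
python3 -m creep '[0,0,-0.0005,0,0.043,0,0,-0.001,0,0.043]'
```

```text
clock: 10.22
eef_pos: [0.5114, -0.2379, 0.0339]
tool_rot: [0.688, 0.726, 0.0, 0.002]
ft_force: [0.1, -3.6, 5.3]
grip_width: 0.0438
grasp_force: 30.7
```

```bash
python3 -m creep '[0,0,-0.0003,0,0.043,0,0,-0.0006,0,0.043]'
```

```text
clock: 10.38
eef_pos: [0.5114, -0.2379, 0.0332]
tool_rot: [0.688, 0.726, 0.0, 0.002]
ft_force: [-0.6, -3.0, 4.5]
grip_width: 0.0439
grasp_force: 30.6
```

```bash
python3 -m creep '[0,0,-0.0003,0,0.043,0,0,-0.0006,0,0.043]'; python3 - <<'E'
from h import *
S=cam('side');i=S['pixels'][:,:,::-1][260:370,290:400];cv2.imwrite('pics/down.png',cv2.resize(i,(550,550),interpolation=2))
E
```

```text
clock: 10.55
eef_pos: [0.5114, -0.2379, 0.0327]
tool_rot: [0.688, 0.726, 0.0, 0.002]
ft_force: [-0.0, -3.3, 4.7]
grip_width: 0.0436
grasp_force: 30.7
```

View pics/down.png

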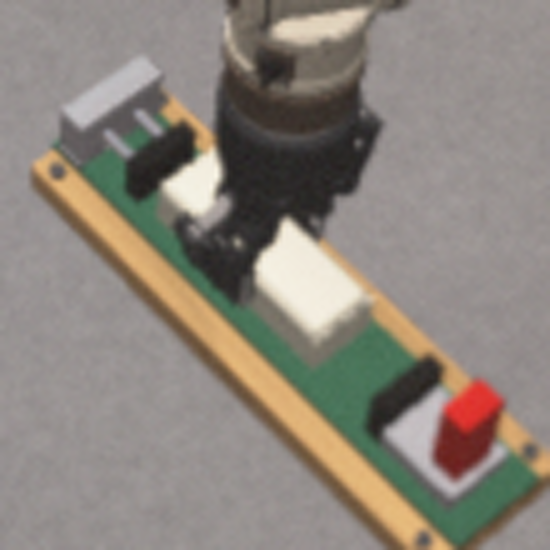

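The cover is on the bed, close to level, between the pads. I'll lower the last bit by force.

```bash
python3 -m creep '[0,0,-0.0003,0,0.043,0,0,-0.0007,0,0.043]'
```

```text
clock: 10.77
eef_pos: [0.5114, -0.238, 0.0323]
tool_rot: [0.688, 0.726, 0.0, 0.003]
ft_force: [-0.4, -3.0, 10.1]
grip_width: 0.0438
grasp_force: 31.4
```

```bash
python3 -m creep '[0,0,-0.0003,0,0.043,0,0,-0.0007,0,0.043]'
```

```text
clock: 10.93
eef_pos: [0.5115, -0.238, 0.0322]
tool_rot: [0.688, 0.726, 0.0, 0.003]
ft_force: [-2.3, -2.8, 14.3]
grip_width: 0.0438
grasp_force: 31.8
```

```bash
python3 -m creep '[0,0,-0.0003,0,0.043,0,0,-0.0007,0,0.043]'
```

```text
clock: 11.1
eef_pos: [0.5115, -0.238, 0.0322]
tool_rot: [0.688, 0.726, 0.0, 0.003]
ft_force: [-2.0, -1.2, 19.1]
grip_width: 0.0434
grasp_force: 32.3
```

```bash
python3 -m creep '[0,0,0.001,0,0.043,0,0,0.002,0,0.043,0,0,0.0025,0,0.043]'; python3 -m creep '[0,0,0,0,0.0435,0,0,0,0,0.044,0,0,0,0,0.0445,0,0,0,0,0.046,0,0,0,0,0.05,0,0,0,0,0.056,0,0,0,0,0.06,0,0,0,0,0.06]'; python3 -m creep '[0,0,0.01,0,0.06,0,0,0.03,0,0.06,0,0,0.06,0,0.06,0,0,0.09,0,0.06,0,0,0.12,0,0.06,0,0,0.14,0,0.06,0,0,0.15,0,0.06]'
```

```text
clock: 11.35
eef_pos: [0.5106, -0.2368, 0.0323]
tool_rot: [0.688, 0.726, 0.0, 0.001]
ft_force: [1.1, -1.8, 2.1]
grip_width: 0.0431
grasp_force: 30.7
clock: 12.02
eef_pos: [0.5093, -0.236, 0.0312]
tool_rot: [0.688, 0.726, -0.0, -0.0]
ft_force: [-0.6, 0.7, -0.7]
grip_width: 0.06
grasp_force: 0.0
clock: 12.6
eef_pos: [0.5113, -0.237, 0.1861]
tool_rot: [0.688, 0.726, 0.001, 0.003]
ft_force: [0.3, 0.1, 0.5]
grip_width: 0.06
grasp_force: 0.0
```

```bash
python3 -m creep '[0.002,-0.03,0,0,0.06,0.004,-0.06,0,0,0.06,0.006,-0.1,0,0,0.06,0.0079,-0.14,0,0,0.06,0.0079,-0.151,0,0,0.06,0.0079,-0.151,0,0,0.06]'; cat > prof.py <<'E'
from h import *
T=cam('top')
c,s=np.cos(.0527),np.sin(.0527)
F=lambda x,y,z:[.51+c*x-s*y,-.2423+c*y+s*x,z]
def prof(z,y0,y1,st=.002,xs=np.linspace(-.012,.012,9)):
    ys=np.arange(y0,y1,st);P=np.array([[F(x,y,z) for x in xs] for y in ys]).reshape(-1,3)
    q=proj(T,P).astype(np.float32);g=cv2.cvtColor(T['pixels'],cv2.COLOR_RGB2GRAY).astype(np.float32)
    v=cv2.remap(g,q[:,0].reshape(len(ys),-1),q[:,1].reshape(len(ys),-1),1).mean(1)
    return ys,v
def show(z,y0,y1):
    ys,v=prof(z,y0,y1);print('z',z,' '.join(f'{1000*a:.0f}:{b:.0f}' for a,b in zip(ys,v)))
E
cat > e.py <<'E'
from prof import *
S=cam('side')
for t in('jaw_handle','jaw','cover'):
  for n in('top','side'):print(t,n,[(np.round(np.array(d['centre'])*[560,420],1).tolist(),round(d['score'],2)) for d in bot.place_of(n,t) if d['centre'][0]>.62])
show(.065,.06,.14);show(.064,-.07,0);show(.03,-.12,-.04)
# cover lateral
for y in(0,.05,-.03):
  xs=np.arange(-.034,.035,.002);q=proj(T,[F(x,y,.064) for x in xs]).astype(np.float32);g=cv2.cvtColor(T['pixels'],cv2.COLOR_RGB2GRAY)
  print(y,cv2.remap(g,q[:,:1],q[:,1:],1).ravel())
E
python3 e.py
```

```text
clock: 13.1
eef_pos: [0.5165, -0.3904, 0.1801]
tool_rot: [0.689, 0.725, -0.0, -0.001]
ft_force: [0.7, 1.6, -0.8]
grip_width: 0.0596
grasp_force: 0.0
jaw_handle top [([459.2, 232.3], 0.72)]
jaw_handle side [([385.3, 341.8], 0.71)]
jaw top [([439.5, 237.2], 0.52)]
jaw side [([367.0, 341.1], 0.72)]
cover top [([406.1, 234.5], 0.67)]
cover side []
z 0.065 60:181 62:181 64:181 66:181 68:181 70:182 72:181 74:179 76:175 78:161 80:139 82:125 84:111 86:90 88:74 90:60 92:54 94:53 96:53 98:53 100:52 102:53 104:64 106:77 108:88 110:91 112:93 114:94 116:94 118:94 120:95 122:96 124:97 126:96 128:106 130:132 132:137 134:136 136:137 138:138 140:139
z 0.064 -70:84 -68:84 -66:84 -64:84 -62:85 -60:84 -58:84 -56:84 -54:89 -52:102 -50:126 -48:149 -46:171 -44:177 -42:179 -40:179 -38:179 -36:180 -34:179 -32:180 -30:180 -28:180 -26:180 -24:180 -22:179 -20:180 -18:180 -16:180 -14:180 -12:180 -10:180 -8:181 -6:180 -4:180 -2:180
z 0.03 -120:95 -118:67 -116:52 -114:52 -112:52 -110:51 -108:50 -106:50 -104:50 -102:50 -100:54 -98:65 -96:75 -94:81 -92:83 -90:83 -88:84 -86:84 -84:84 -82:84 -80:84 -78:84 -76:84 -74:84 -72:85 -70:84 -68:84 -66:84 -64:88 -62:100 -60:122 -58:144 -56:168 -54:176 -52:179 -50:179 -48:179 -46:180 -44:179 -42:179
0 [126 110  96  86  83  84  90 110 142 163 177 181 182 181 181 181 180 180
 180 179 179 179 179 178 178 180 173 159 130 105  84  93 105 119 124]
0.05 [118 103  89  83  84  84  97 125 150 168 177 181 183 183 182 181 181 181
 181 181 181 181 181 181 180 177 174 158 138 109  93  89 111 120 124]
-0.03 [128 113  97  83  84  86  88 117 145 168 176 181 181 181 181 181 181 180
 179 179 179 179 179 179 178 177 170 155 131 109  93  95 107 122 126]
```

```bash
python3 -m creep '[0,0,-0.03,0,0.06,0,0,-0.06,0,0.06,0,0,-0.08,0,0.06,0,0,-0.095,0,0.06,0,0,-0.11,0,0.06,0,0,-0.12,0,0.06,0,0,-0.1236,0,0.06,0,0,-0.1236,0,0.06]'; python3 -m creep '[0,0,0,0,0.045,0,0,0,0,0.038,0,0,0,0,0.034,0,0,0,0,0.032,0,0,0,0,0.0305,0,0,0,0,0.0305]'; python3 -m creep '[0,0,0,0,0.03,0,0,0,0,0.0295,0,0,0,0,0.029,0,0,0,0,0.029]'
```

```text
clock: 14.17
eef_pos: [0.5173, -0.3865, 0.0572]
tool_rot: [0.687, 0.726, -0.0, -0.001]
ft_force: [-0.3, -0.2, -0.2]
grip_width: 0.0598
grasp_force: 0.0
clock: 14.67
eef_pos: [0.5162, -0.3879, 0.0589]
tool_rot: [0.688, 0.726, -0.001, -0.0]
ft_force: [-4.3, 0.0, 4.0]
grip_width: 0.0307
grasp_force: 2.6
clock: 15.0
eef_pos: [0.5159, -0.3879, 0.059]
tool_rot: [0.688, 0.726, -0.001, -0.001]
ft_force: [-6.0, -1.3, 4.0]
grip_width: 0.0295
grasp_force: 31.5
```

```bash
python3 -m creep '[-0.0015,0,0,0,0.0285,-0.0015,0,0,0,0.028,-0.0015,0,0,0,0.028]'; python3 -m creep '[-0.0001,0.002,0,0,0.028,-0.0003,0.006,0,0,0.028,-0.0006,0.012,0,0,0.028,-0.0009,0.018,0,0,0.028,-0.0013,0.024,0,0,0.028,-0.0016,0.03,0,0,0.028,-0.0018,0.035,0,0,0.028,-0.002,0.038,0,0,0.028,-0.0021,0.04,0,0,0.028,-0.0021,0.04,0,0,0.028]'; cat > e2.py <<'E'
from prof import *
show(.065,.07,.125);show(.064,-.08,-.03)
show(.03,-.08,-.03)
E
python3 e2.py
```

```text
clock: 15.25
eef_pos: [0.5159, -0.3879, 0.0591]
tool_rot: [0.688, 0.726, -0.0, 0.001]
ft_force: [-4.0, -0.2, 5.2]
grip_width: 0.0292
grasp_force: 59.4
clock: 16.08
eef_pos: [0.5139, -0.3501, 0.0591]
tool_rot: [0.688, 0.726, -0.002, 0.002]
ft_force: [-2.8, -8.1, 3.7]
grip_width: 0.0292
grasp_force: 59.2
z 0.065 70:181 72:181 74:180 76:176 78:162 80:139 82:125 84:111 86:91 88:74 90:61 92:54 94:52 96:52 98:53 100:52 102:53 104:63 106:76 108:88 110:92 112:94 114:93 116:94 118:95 120:95 122:96 124:97
z 0.064 -80:142 -78:142 -76:142 -74:134 -72:106 -70:79 -68:56 -66:53 -64:53 -62:53 -60:51 -58:50 -56:50 -54:55 -52:75 -50:116 -48:146 -46:171 -44:177 -42:180 -40:179 -38:180 -36:180 -34:180 -32:179
z 0.03 -80:77 -78:56 -76:53 -74:53 -72:53 -70:51 -68:50 -66:50 -64:55 -62:71 -60:109 -58:141 -56:167 -54:176 -52:180 -50:179 -48:180 -46:180 -44:180 -42:179 -40:179 -38:180 -36:180 -34:180 -32:180
```

```bash
python3 -m creep '[-0.0001,0.002,0,0,0.028,-0.0002,0.004,0,0,0.028,-0.0003,0.0055,0,0,0.028,-0.0004,0.0065,0,0,0.028,-0.0004,0.0075,0,0,0.028]';python3 -m creep '[0,0.001,0,0,0.028,-0.0001,0.002,0,0,0.028,-0.0001,0.003,0,0,0.028,-0.0002,0.004,0,0,0.028,-0.0003,0.005,0,0,0.028,-0.0003,0.006,0,0,0.028,-0.0004,0.007,0,0,0.028,-0.0004,0.008,0,0,0.028]';python3 e2.py
```

```text
clock: 16.55
eef_pos: [0.5135, -0.3432, 0.0591]
tool_rot: [0.688, 0.725, -0.002, 0.002]
ft_force: [-3.1, -7.9, 3.8]
grip_width: 0.0294
grasp_force: 59.2
clock: 17.22
eef_pos: [0.5131, -0.3354, 0.0591]
tool_rot: [0.688, 0.725, -0.002, 0.002]
ft_force: [-3.9, -8.0, 3.4]
grip_width: 0.0296
grasp_force: 59.2
z 0.065 70:182 72:181 74:181 76:182 78:182 80:181 82:177 84:166 86:145 88:106 90:72 92:56 94:53 96:53 98:53 100:53 102:55 104:64 106:76 108:89 110:92 112:94 114:94 116:94 118:94 120:95 122:96 124:98
z 0.064 -80:76 -78:104 -76:125 -74:138 -72:141 -70:142 -68:142 -66:142 -64:142 -62:142 -60:135 -58:115 -56:86 -54:65 -52:53 -50:53 -48:53 -46:57 -44:95 -42:132 -40:161 -38:173 -36:179 -34:179 -32:180
z 0.03 -80:142 -78:142 -76:142 -74:142 -72:142 -70:134 -68:116 -66:87 -64:67 -62:54 -60:53 -58:53 -56:55 -54:86 -52:126 -50:155 -48:171 -46:178 -44:179 -42:180 -40:180 -38:180 -36:180 -34:180 -32:180
```

```bash
python3 -m creep '[0,0.001,0,0,0.028,-0.0001,0.002,0,0,0.028,-0.0001,0.003,0,0,0.028,-0.0002,0.004,0,0,0.028,-0.0003,0.005,0,0,0.028,-0.0003,0.006,0,0,0.028,-0.0003,0.006,0,0,0.028]';python3 e2.py|head -1
```

```text
clock: 17.85
eef_pos: [0.5127, -0.3294, 0.0591]
tool_rot: [0.688, 0.725, -0.002, 0.002]
ft_force: [-3.6, -9.9, 4.8]
grip_width: 0.0295
grasp_force: 59.2
z 0.065 70:182 72:182 74:182 76:182 78:182 80:182 82:182 84:182 86:181 88:178 90:152 92:83 94:59 96:53 98:53 100:53 102:52 104:53 106:62 108:75 110:86 112:93 114:94 116:94 118:94 120:95 122:96 124:97
```

```bash
python3 -m creep '[0,0.001,0,0,0.028,-0.0001,0.002,0,0,0.028,-0.0001,0.003,0,0,0.028,-0.0002,0.004,0,0,0.028,-0.0003,0.005,0,0,0.028,-0.0003,0.005,0,0,0.028]';python3 e2.py|head -1
```

```text
clock: 18.4
eef_pos: [0.5125, -0.3251, 0.0591]
tool_rot: [0.688, 0.725, -0.003, 0.003]
ft_force: [-3.5, -11.2, 3.2]
grip_width: 0.0294
grasp_force: 59.1
z 0.065 70:182 72:182 74:182 76:182 78:182 80:182 82:182 84:182 86:182 88:182 90:181 92:177 94:143 96:97 98:64 100:53 102:53 104:53 106:52 108:51 110:61 112:75 114:86 116:91 118:95 120:95 122:96 124:97
```

```bash
python3 -m creep '[0,0.0004,0,0,0.028,0,0.0008,0,0,0.028,0,0.0008,0,0,0.028]';python3 e2.py|head -1; python3 -m creep '[0,0,0,0,0.0285,0,0,0,0,0.029,0,0,0,0,0.0295,0,0,0,0,0.03,0,0,0,0,0.031,0,0,0,0,0.034,0,0,0,0,0.04,0,0,0,0,0.05,0,0,0,0,0.058,0,0,0,0,0.058]'; python3 e2.py|head -1
```

```text
clock: 18.7
eef_pos: [0.5124, -0.3245, 0.0591]
tool_rot: [0.688, 0.725, -0.003, 0.003]
ft_force: [-3.7, -12.1, 2.5]
grip_width: 0.0291
grasp_force: 59.1
z 0.065 70:182 72:182 74:182 76:182 78:182 80:181 82:181 84:182 86:182 88:182 90:181 92:179 94:155 96:116 98:69 100:53 102:54 104:53 106:52 108:51 110:58 112:71 114:83 116:89 118:94 120:95 122:96 124:98
clock: 19.58
eef_pos: [0.5128, -0.3196, 0.0579]
tool_rot: [0.687, 0.726, 0.0, -0.0]
ft_force: [-0.2, 0.4, 0.7]
grip_width: 0.0578
grasp_force: 0.0
z 0.065 70:182 72:182 74:181 76:182 78:182 80:182 82:182 84:182 86:182 88:182 90:182 92:178 94:154 96:115 98:69 100:53 102:53 104:54 106:53 108:51 110:58 112:71 114:83 116:90 118:95 120:95 122:96 124:97
```

```bash
python3 -m creep '[0,0,0.01,0,0.058,0,0,0.03,0,0.058,0,0,0.06,0,0.058,0,0,0.09,0,0.058,0,0,0.12,0,0.058,0,0,0.14,0,0.058,0,0,0.15,0,0.058,0,0,0.15,0,0.058]'; python3 - <<'E'
from prof import *
show(.065,.08,.125);show(.064,-.06,0)
for y in(-.02,.08):
  xs=np.arange(-.034,.035,.002);q=proj(T,[F(x,y,.064) for x in xs]).astype(np.float32);g=cv2.cvtColor(T['pixels'],cv2.COLOR_RGB2GRAY)
  print(y,cv2.remap(g,q[:,:1],q[:,1:],1).ravel())
E
```

```text
clock: 20.3
eef_pos: [0.5141, -0.3208, 0.2117]
tool_rot: [0.688, 0.726, 0.001, 0.003]
ft_force: [-0.2, -1.2, 0.0]
grip_width: 0.058
grasp_force: 0.0
z 0.065 80:182 82:181 84:181 86:181 88:181 90:181 92:178 94:155 96:116 98:69 100:53 102:52 104:53 106:52 108:52 110:59 112:71 114:83 116:89 118:94 120:95 122:96 124:97
z 0.064 -60:142 -58:142 -56:142 -54:142 -52:142 -50:142 -48:125 -46:98 -44:71 -42:56 -40:53 -38:53 -36:58 -34:75 -32:107 -30:143 -28:166 -26:177 -24:179 -22:179 -20:179 -18:179 -16:180 -14:180 -12:180 -10:180 -8:180 -6:180 -4:180 -2:180
-0.02 [123 106  93  84  83  82  82 111 144 166 177 181 181 180 178 179 180 180
 179 178 178 178 178 177 178 179 170 155 128 104  87  95 108 122 125]
0.08 [117 103  92  84  84  85  89 124 151 171 178 182 182 183 183 183 182 180
 182 182 180 181 181 181 180 178 170 153 129 105  91  87 105 119 126]
```

Cover straight and centred, pad in by about 7 mm and holding; I'm handing it in.

```bash
python3 -c "
from workcell import bot
print(bot.job_done())"
```

```text
the job is handed in; nothing more can be done
None
```

The job is handed in at about 20 s: the cover lies open side down along the middle of the bed, held by the jaw with the sprung pad in about 7 mm (measured from the camera), with readings peaking at 32 N pinching it and 19 N pressing it down.

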